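# Block the shut safe door with the bar that fits its track

### The job

Slide the safe's glass door fully shut by its green knob, then lay in the open track behind it the one brass bar that fills the gap, flat on the track's floor, so that the door can no longer be slid open. Leave the other two bars on the mat and everything else where it is.

Things in the scene. Friction and masses are not known exactly. Their poses are not given: they have to be found in the camera images.
- door (a joint): How far the glass door is slid open, in m: 0 shut (against its stop at the cabinet's -y end), up to 0.125 open; grows as the door moves along the cabinet's +y. The door slides stiffly (about 2 N of friction) and stays where it is left.
- door_pull (a point): Point on the axis of the door's green upright pull knob, 18 mm in diameter and 36 mm high, standing on the door's carriage above the track. The point lies 12 mm below the knob's top and 24 mm above the aluminium carriage plate on which it stands. It moves with the door; its axes are the cabinet's.
- cabinet: Grey steel safe cabinet, 220 (x) x 420 (y) x 190 mm high, fixed. Origin: centre of its underside; x from its front (glass door, towards the robot) to its back, y along its width and track, z up. The door hangs from a carriage 232 mm long in the track on the front edge of its top; shut, it leaves 128 mm of track free between carriage and +y end stop. The cam lock is only for looks.
- track (a point): Middle of the aluminium track, on its floor (cabinet x -90, y 0, z 193 mm; axes as the cabinet's). The track is an open-topped channel along y, 24 mm wide inside, walls 3 mm thick and 12 mm high, 360 mm long between dark end stops 14 mm high. The door's carriage plate is 18 mm above this floor.
- gap (a point): Point on the channel's floor, on its centre line, in the middle of the 128 mm of channel left free when the door is shut (fixed to the cabinet at x -90, y 116, z 193 mm; axes as the cabinet's: y along the channel).
- bar_95: Brass bar 95 mm long, 16 wide, 16 high, lying on the mat. On the middle of its top an upright red plastic lug to lift it by, 26 mm long (along the bar), 12 thick (across), 34 high: its top is 50 mm above the underside. Origin: centre of the underside; x along the bar, y across, z up. About 200 g.
- bar_120: Brass bar 120 mm long, 16 wide, 16 high, lying on the mat. On the middle of its top an upright red plastic lug to lift it by, 26 mm long (along the bar), 12 thick (across), 34 high: its top is 50 mm above the underside. Origin: centre of the underside; x along the bar, y across, z up. About 250 g. The true mass varies by up to 30 per cent.
- bar_145: Brass bar 145 mm long, 16 wide, 16 high, lying on the mat. On the middle of its top an upright red plastic lug to lift it by, 26 mm long (along the bar), 12 thick (across), 34 high: its top is 50 mm above the underside. Origin: centre of the underside; x along the bar, y across, z up. About 300 g.
- mat: Dark rubber counter mat, 210 x 250 mm (x, y), 3 mm thick, fixed; the three bars lie on it side by side about 75 mm apart, in any order. Origin: centre of its underside.
- dish: Bystander: shallow white counting dish, 150 mm across, 22 mm high, loose. Origin: centre of its underside.
- key: Bystander: brass key, about 58 mm long, 5 mm thick, lying loose. Origin: on its underside.
- vial_a: Bystander: brown glass vial, 40 mm across, 75 mm high, loose. Origin: centre of its underside.
- vial_b: Bystander: brown glass vial like the first. Origin: centre of its underside.
- crusher: Bystander: blue plastic pill crusher, 56 mm across, 72 mm high, loose. Origin: centre of its underside.
- pill_bottle: Bystander: white pill bottle, 60 mm across, 90 mm high, loose. Origin: centre of its underside.
There are look-alikes about, which are no part of the job. What is shaped like the bar_120 but purple is not meant.

How it is judged:
By the outcome, as a careful person would: the job done as asked, in the order asked, and still so for the second after the job is handed in, with the robot touching nothing.
It also fails if it takes over 56 s, if anything falls off the work surface, if the arm or the gripper's body presses on something with over 40 N, if the wrist force passes 120 N, or if a joint passes its speed limit or range.

### The arm

A 6-joint arm with a two-finger parallel gripper is mounted at the origin on the work surface. World frame = base frame: x ahead of the robot, y to its left, z up, the work surface at z = 0. Lengths are in m, angles in rad, forces in N, time in s.
With the tool pointing down it reaches from about 0.25 to 0.725 m from the base axis. Payload 4 kg.
Tool frame: the origin (TCP) lies on the centre line of the jaws, within the pads' length; the fingertips stand ahead of it and the grasp point (between the pads) lies 11 mm behind it (bot.tip_extent is the z of the fingertips in the tool frame, in m); z points along the fingers, y is the direction in which the jaws open and shut (so a half turn about z gives the same grasp; the last joint's range is limited). The gripper opens to 85 mm and grips with 20 to 120 N. Pads are 22 mm wide; open, the fingers measure 114 mm over their backs; the gripper's body (76 mm by 85 mm) begins 54 mm behind the grasp point. The pads swing forward as they close: fully open they stand 13 mm farther back than shut.
Start: joints at [-1.296, 0.241, 0.005, 1.335, 0, 1.571], TCP at [0.136, -0.481, 0.239] pointing down, gripper open.
Joint ranges: [-2.72, 2.72], [-1.05, 1.87], [-1.09, 1.28], [-1.99, 2.15], [-1.42, 1.44], [-3.14, 3.14]. Speed limits (rad/s): [2.79, 2.79, 3.14, 3.14, 3.14, 3.14].

### API

Orientations are given as a unit quaternion [x, y, z, w].
In Python, from workcell import bot gives the robot as it stands.
- The arm moves only by the shell command python3 -m jog 'ROWS'. ROWS is JSON, a list that holds one entry, the list of rows, each a list of 7 numbers: the shift along the world's x, y, z in m, then the turn, a rotation vector about the world's x, y, z in degrees, then the closure in counts, from 0 (fully open) to 255 (shut). In form: [[[tx, ty, tz, ax, ay, az, fingers], ...]]. A call has 1 to 10 rows; each row is the pose to reach, as a shift and turn from the pose commanded when the call began; what a row does not reach only later rows make up. A row lasts 1/12 s, in which the tool goes at most 41.7 mm and 7.16 degrees, less where a joint would pass 70% of its speed; a pose out of reach is approached as far as the arm can. A call with a gripper value outside its range is refused whole. The fingers move at their own pace and stop on an object; the grip force is fixed at half the most. Time passes only in rows, so rows that repeat a pose let the fingers close. It gives the time, the measured TCP pose, the force and the opening at its end, in the units of the state.
- bot.get_obs(): the state, without advancing time (a new reading comes with each control period).
- bot.camera(name): name is "scene" or "top" or "wrist"; returns the picture (420x560x3 uint8, blue, green, red); there is no depth.
- bot.camera_model(name): a dict with "K" (3x3 intrinsics, pixels), "k1" (the pictures are not rectified: a ray, as slopes to the right and down, at radius r is drawn at 1 + k1 r^2 times it, then the intrinsics apply), "T" (4x4, takes a point from camera to world coordinates). Camera axes: x right, y down, z forward; pixel columns grow to the right and rows downward; lengths in m; the calibration is good to about 2 mm. A picture is of the moment at which its call begins: read the wrist's pose just before it. camera_model takes no time and is no camera call; for the wrist camera it gives the pose at the moment of the call.
- bot.job_done(): hands the job in, once; it reports no verdict.
The state is a dict: "clock": time; "joint_pos": joint angles; "joint_vel": joint speeds; "tau": joint torques, N m; "eef_pos": TCP position; "tool_rot": TCP orientation; "ft_force": force on the tool from outside, world axes, zero at the start; "ft_torque": the same for the moment, N m; "grip_width": finger opening in m.
Only numpy, scipy, OpenCV 4.12 (cv2) and the standard library are available. Lean on these libraries where they do the work, as an engineer would, in place of code of your own. Each camera call takes 0.05 s, during which the arm holds its last target. There are 200 camera calls.

## Working session

There is one attempt and no reset: what is moved stays moved. The work goes in short steps, Python scripts to look and compute and a shell command to move; the robot and the scene stay as the last step left them, time stands still between calls to the robot, and variables do not carry over. Pictures are saved under pics/ and viewed, about 8 in all and at most 12, crops included, and the job is handed in when it is done.

```bash
ls; mkdir -p pics; cat > h.py <<'E'
import numpy as np, cv2
from workcell import bot
def ray(m,u,v):
    K=np.array(m["K"]);k=m["k1"];T=np.array(m["T"])
    d=np.array([(u-K[0,2])/K[0,0],(v-K[1,2])/K[1,1]]);s=d.copy()
    for _ in range(20): s=d/(1+k*(s@s))
    w=T[:3,:3]@np.array([s[0],s[1],1.]);return T[:3,3],w
def onz(m,u,v,z):
    o,w=ray(m,u,v);return o+w*(z-o[2])/w[2]
def tri(L):
    A=np.zeros((3,3));b=np.zeros(3)
    for m,u,v in L:
        o,w=ray(m,u,v);w=w/np.linalg.norm(w);P=np.eye(3)-np.outer(w,w);A+=P;b+=P@o
    p=np.linalg.solve(A,b);return p
def proj(m,p):
    K=np.array(m["K"]);T=np.array(m["T"]);c=T[:3,:3].T@(np.array(p)-T[:3,3]);s=c[:2]/c[2];s=s*(1+m["k1"]*(s@s));return K[0,0]*s[0]+K[0,2],K[1,1]*s[1]+K[1,2]
E
python3 - <<'E'
from h import *
o=bot.get_obs();print({k:np.round(v,3) for k,v in o.items()},bot.tip_extent)
for n in("scene","top","wrist"):
    m=bot.camera_model(n);print(n,np.round(m["K"],1).tolist(),m["k1"],np.round(m["T"],3).tolist());cv2.imwrite(f"pics/{n}0.png",bot.camera(n))
a=cv2.imread("pics/scene0.png");b=cv2.imread("pics/top0.png")
E
```

```text
pics
{'clock': np.float64(0.0), 'joint_pos': array([-1.296,  0.241,  0.004,  1.335, -0.   ,  1.571]), 'joint_vel': array([ 0.001, -0.   ,  0.   , -0.001, -0.002,  0.   ]), 'tau': array([ 1.0000e-03, -3.7232e+01,  2.5241e+01,  1.7000e-02, -0.0000e+00,
        0.0000e+00]), 'eef_pos': array([ 0.135, -0.481,  0.238]), 'tool_rot': array([ 0.991,  0.137, -0.   , -0.001]), 'ft_force': array([ 0.611, -0.198,  0.295]), 'ft_torque': array([ 0.027, -0.018, -0.013]), 'grip_width': np.float64(0.085)} 0.008
scene [[398.8, 0.0, 282.8], [0.0, 398.8, 206.2], [0.0, 0.0, 1.0]] -0.07591457972049619 [[-0.148, 0.68, -0.718, 1.176], [0.989, 0.095, -0.114, 0.086], [-0.009, -0.727, -0.686, 0.811], [0.0, 0.0, 0.0, 1.0]]
top [[447.1, 0.0, 274.8], [0.0, 447.1, 214.2], [0.0, 0.0, 1.0]] -0.0008456069599714651 [[0.016, -0.99, 0.138, 0.348], [-1.0, -0.013, 0.023, -0.042], [-0.021, -0.138, -0.99, 1.202], [0.0, 0.0, 0.0, 1.0]]
wrist [[335.5, 0.0, 279.6], [0.0, 335.5, 212.1], [0.0, 0.0, 1.0]] -0.05490557606856085 [[0.272, -0.909, -0.316, 0.217], [-0.962, -0.257, -0.087, -0.459], [-0.002, 0.328, -0.945, 0.373], [0.0, 0.0, 0.0, 1.0]]
```

View pics/scene0.png

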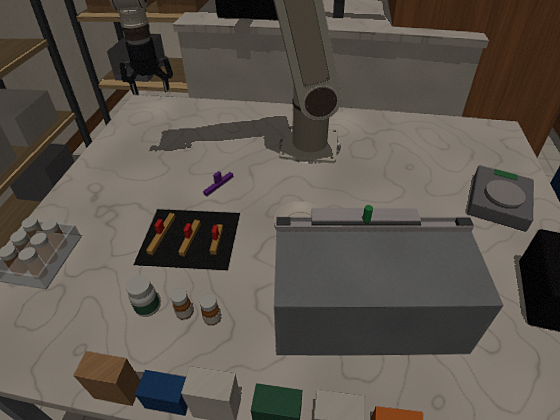

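View pics/top0.png

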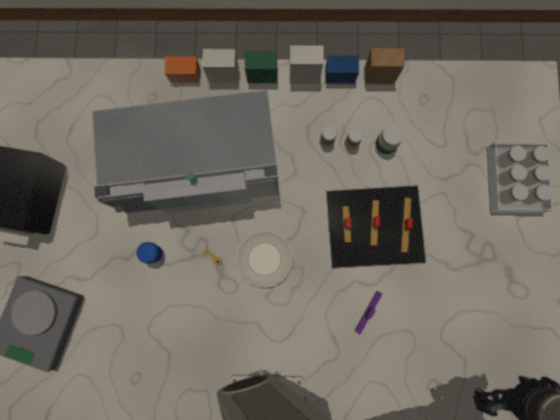

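The scene view shows the cabinet with the green knob at (368,213). The three brass bars lie on the mat, with lugs at (159,227), (187,230) and (217,232), and the purple look-alike is at (218,182). In the top view the knob is at (191,177), the lugs are at (347,224), (376,221) and (408,224), and the purple bar is at (370,312). By length the candidate is the middle bar, so I'll check that in one crop.

```bash
python3 - <<'E'
from h import *
s=cv2.imread("pics/scene0.png");t=cv2.imread("pics/top0.png")
r=lambda a,w,h:cv2.resize(a,(w,h),interpolation=cv2.INTER_CUBIC)
A=r(t[180:270,320:430],367,300)            # s=3.33
B=r(s[205:275,130:245],433,263)            # ~3.77
B=cv2.copyMakeBorder(B,0,37,0,0,cv2.BORDER_CONSTANT)
C=r(t[160:215,85:285],400,110*1)           # 2
C=r(t[150:220,85:285],800,280)             # 4
out=np.vstack([np.hstack([A,B]),C]);out=np.clip(out*1.5,0,255).astype(np.uint8)
cv2.imwrite("pics/c1.png",out)
D=r(s[195:245,265:480],800,186);cv2.imwrite("pics/c2.png",np.clip(D*1.4,0,255).astype(np.uint8))
E
```

```text
(no output)
```

View pics/c1.png

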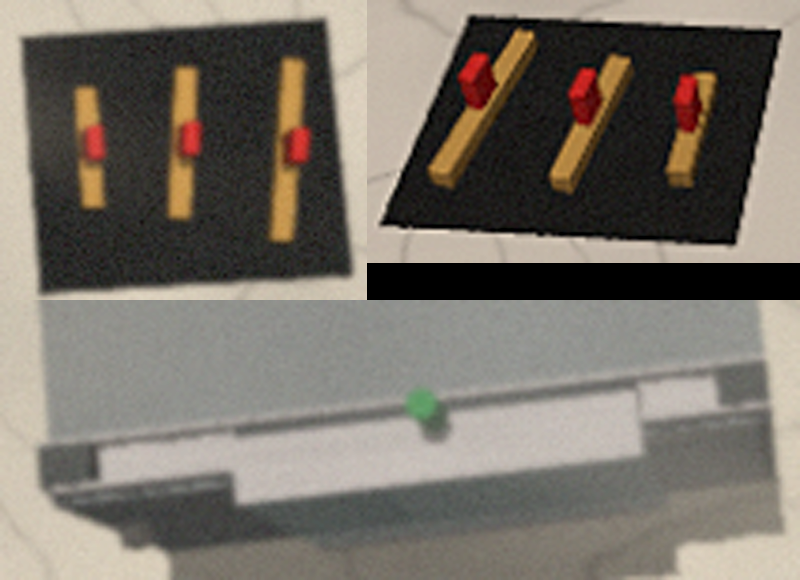

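View pics/c2.png

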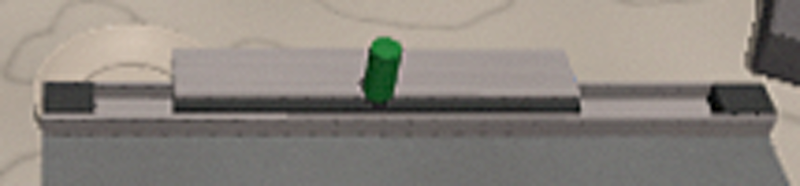

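The crop gives bar lengths of 121:152:184 px, which matches 95:120:145. So the middle bar is bar_120, with its lug top at about (195,138) in the crop, and the purple one is excluded. The door's carriage is about 45 mm off the -y stop. Next I triangulate.

```bash
python3 - <<'E'
from h import *
T=bot.camera_model("top");S=bot.camera_model("scene")
A=lambda x,y:(T,320+(x+.5)/3.336-.5,180+(y+.5)/3.333-.5)
B=lambda x,y:(S,130+(x-367+.5)/3.765-.5,205+(y+.5)/3.757-.5)
C=lambda x,y:(T,85+(x+.5)/4-.5,150+(y-300+.5)/4-.5)
D=lambda x,y:(S,265+(x+.5)/3.72-.5,195+(y+.5)/3.72-.5)
p=lambda n,v:print(n,np.round(v,4))
k=tri([C(422,404),D(385,46)]);p("knob top",k)
l=tri([A(195,138),B(587,75)]);p("lug top",l)
p("stop -y in",tri([C(718,388),D(95,97)]));p("stop +y in",tri([C(98,463),D(711,101)]))
p("stop -y @.207",onz(*C(717,388),.207));p("stop +y @.207",onz(*C(98,463),.207))
a,b=onz(*C(45,443),.205),onz(*C(765,362),.205);p("back wall",[*a,*b]);p("len,yaw",[np.linalg.norm(a-b),np.degrees(np.arctan2((a-b)[1],(a-b)[0])-np.pi/2)])
a,b=onz(*A(187,67),.019),onz(*A(180,219),.019);p("bar ends",[*a,*b]);p("len,dir",[np.linalg.norm(a-b),np.degrees(np.arctan2(*(a-b)[1::-1]))]);p("mid",(a+b)/2)
for n,q,r in(("L",(86,88),(93,208)),("R",(293,60),(282,241))):p(n,np.linalg.norm(onz(*A(*q),.019)-onz(*A(*r),.019)))
p("lug@.053",onz(*A(195,138),.053))
E
```

```text
knob top [0.5639 0.1668 0.2473]
lug top [ 0.4926 -0.2787  0.0582]
stop -y in [0.5845 0.0073 0.2056]
stop +y in [0.537  0.3611 0.2038]
stop -y @.207 [0.5842 0.0078 0.207 ]
stop +y @.207 [0.5365 0.3604 0.207 ]
back wall [ 0.5481  0.3926  0.205   0.6002 -0.0193  0.205 ]
len,yaw [0.4152 7.2068]
bar ends [ 0.5553 -0.2831  0.019   0.4334 -0.2758  0.019 ]
len,dir [ 0.1221 -3.4202]
mid [ 0.4944 -0.2795  0.019 ]
L 0.0963
R 0.1453
lug@.053 [ 0.4938 -0.2815  0.053 ]
```

Everything agrees: cabinet yaw is about 7.5°, the knob is at (0.564, 0.167) with its top at z 0.247, and the door is about 45 mm open. The bar_120 lug is at (0.494, -0.280), direction -3.4°. I'll go above the knob with the jaws along the track, which is a turn of about +172°.

```bash
python3 -m jog '[[[0.015,0.022,0.03,0,0,6,0],[0.03,0.043,0.05,0,0,12,0],[0.045,0.065,0.065,0,0,18,0],[0.06,0.09,0.07,0,0,24,0],[0.075,0.115,0.07,0,0,30,0],[0.09,0.14,0.07,0,0,36,0],[0.105,0.165,0.07,0,0,42,0],[0.12,0.19,0.07,0,0,48,0],[0.135,0.21,0.07,0,0,54,0],[0.15,0.23,0.07,0,0,60,0]]]'
python3 -m jog '[[[0.015,0.022,0,0,0,6,0],[0.03,0.043,0,0,0,12,0],[0.045,0.065,0,0,0,18,0],[0.06,0.09,0,0,0,24,0],[0.075,0.115,0,0,0,30,0],[0.09,0.14,0,0,0,36,0],[0.105,0.165,0,0,0,42,0],[0.12,0.19,0,0,0,48,0],[0.135,0.21,0,0,0,54,0],[0.15,0.23,0,0,0,60,0]]]'
python3 -m jog '[[[0.015,0.022,0,0,0,6,0],[0.03,0.043,0,0,0,12,0],[0.045,0.065,0,0,0,18,0],[0.06,0.09,0,0,0,24,0],[0.075,0.115,0,0,0,30,0],[0.09,0.14,0,0,0,36,0],[0.105,0.16,0,0,0,42,0],[0.12,0.175,0,0,0,48,0],[0.128,0.188,0,0,0,52,0],[0.128,0.188,0,0,0,52,0]]]'
```

```text
clock: 0.98
eef_pos: [0.286, -0.2498, 0.3093]
tool_rot: [0.788, 0.616, 0.0, -0.0]
ft_force: [-0.1, 0.6, -0.7]
grip_width: 0.0854
clock: 1.82
eef_pos: [0.436, -0.0198, 0.3091]
tool_rot: [0.374, 0.927, -0.0, -0.0]
ft_force: [0.3, -1.9, -0.3]
grip_width: 0.0861
clock: 2.65
eef_pos: [0.5647, 0.1692, 0.3076]
tool_rot: [-0.07, 0.998, 0.0, -0.001]
ft_force: [-0.0, -0.3, -0.3]
grip_width: 0.086
```

```bash
python3 - <<'E'
from h import *
import pickle
m=bot.camera_model("wrist");i=bot.camera("wrist");cv2.imwrite("pics/w1.png",i);pickle.dump(m,open("w1.pkl","wb"))
E
```

```text
(no output)
```

View pics/w1.png

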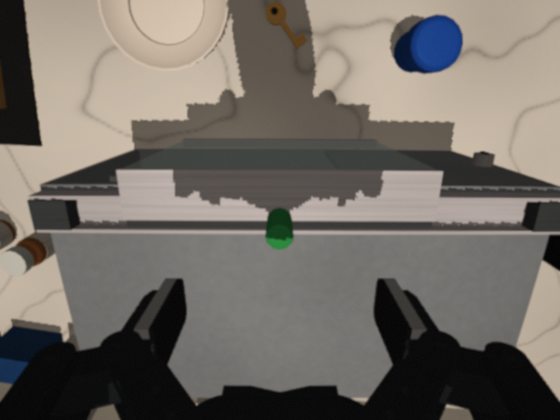

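The wrist view shows the knob top at (279,241), centred between the fingers at 165 and 395. The track is level in the image, so the yaw is right. Descend and grip.

```bash
python3 -m jog '[[[0,-0.001,-0.025,0,0,0,0],[0,-0.002,-0.05,0,0,0,0],[0,-0.002,-0.07,0,0,0,0],[0,-0.002,-0.08,0,0,0,0],[0,-0.002,-0.08,0,0,0,100],[0,-0.002,-0.08,0,0,0,255],[0,-0.002,-0.08,0,0,0,255],[0,-0.002,-0.08,0,0,0,255],[0,-0.002,-0.08,0,0,0,255],[0,-0.002,-0.08,0,0,0,255]]]'
```

```text
clock: 3.53
eef_pos: [0.5644, 0.1654, 0.2311]
tool_rot: [-0.068, 0.998, 0.001, 0.001]
ft_force: [-0.1, 1.2, 4.0]
grip_width: 0.0163
```

```bash
python3 -m jog '[[[0.001,-0.007,0,0,0,0,255],[0.002,-0.014,0,0,0,0,255],[0.003,-0.021,0,0,0,0,255],[0.0037,-0.028,0,0,0,0,255],[0.0045,-0.034,0,0,0,0,255],[0.005,-0.038,0,0,0,0,255],[0.0053,-0.04,0,0,0,0,255],[0.0055,-0.041,0,0,0,0,255],[0.0055,-0.042,0,0,0,0,255],[0.0055,-0.042,0,0,0,0,255]]]'
python3 -m jog '[[[0.0001,-0.001,0,0,0,0,255],[0.0003,-0.002,0,0,0,0,255],[0.0003,-0.002,0,0,0,0,255]]]'
```

```text
clock: 4.37
eef_pos: [0.57, 0.1239, 0.2311]
tool_rot: [-0.068, 0.998, 0.002, 0.002]
ft_force: [-0.4, 4.9, 4.5]
grip_width: 0.0161
clock: 4.62
eef_pos: [0.57, 0.1238, 0.2311]
tool_rot: [-0.069, 0.998, 0.003, 0.002]
ft_force: [-1.3, 10.0, 4.5]
grip_width: 0.0163
```

The force rises to 10 N with no motion, so the door is at its stop. Release and lift straight up.

```bash
python3 -m jog '[[[0,0,0,0,0,0,0],[0,0,0,0,0,0,0],[0,0,0,0,0,0,0],[0,0,0,0,0,0,0],[0,0,0.015,0,0,0,0],[0,0,0.035,0,0,0,0],[0,0.01,0.06,0,0,0,0],[0,0.03,0.08,0,0,0,0],[-0.005,0.05,0.1,0,0,0,0],[-0.005,0.05,0.1,0,0,0,0]]]'
python3 - <<'E'
from h import *
import pickle
m=bot.camera_model("wrist");i=bot.camera("wrist");cv2.imwrite("pics/w2.png",i);pickle.dump(m,open("w2.pkl","wb"))
cv2.imwrite("pics/w2c.png",np.clip(cv2.resize(i[130:290,140:540],(800,320),interpolation=cv2.INTER_CUBIC)*1.3,0,255).astype(np.uint8))
E
```

```text
clock: 5.45
eef_pos: [0.5653, 0.1736, 0.3337]
tool_rot: [-0.069, 0.998, 0.001, 0.003]
ft_force: [0.4, -0.8, -0.3]
grip_width: 0.0848
```

View pics/w2c.png

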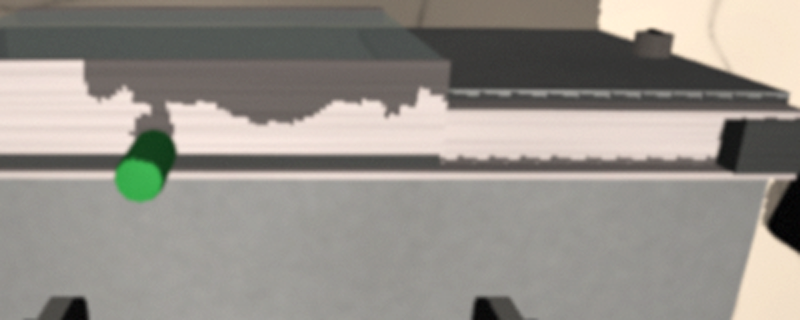

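```bash
python3 - <<'E'
from h import *
import pickle
m=pickle.load(open("w2.pkl","rb"));S=lambda x,y,z:onz(m,140+(x+.5)/2-.5,130+(y+.5)/2-.5,z)
y=np.radians(7.5);ex=np.array([np.cos(y),np.sin(y),0]);ey=np.array([-np.sin(y),np.cos(y),0])
P=dict(stopA=(748,120,.207),stopB=(746,172,.207),stopfloor=(722,166,.193),backin1=(460,171,.205),backin2=(700,171,.205),backout1=(460,180,.205),backout2=(700,180,.205),froutA=(460,91,.205),froutB=(760,94,.205),frin=(460,97,.205),carrA=(449,62,.211),carrB=(441,155,.211),knob=(141,180,.247))
for k,(a,b,z) in P.items():
    p=S(a,b,z);print(k,np.round(p,4),"along %.4f across %.4f"%(p@ey,p@ex))
# reference from two-view values
for p in([.5845,.0073,0],[.537,.3611,0],[.5639,.1668,0]):print(np.dot(p,ey),np.dot(p,ex))
S_=bot.camera_model("scene");cv2.imwrite("pics/s2.png",cv2.resize(bot.camera("scene")[190:245,260:490],(800,191),interpolation=cv2.INTER_CUBIC))
E
```

```text
stopA [0.5261 0.3636 0.207 ] along 0.2918 across 0.5691
stopB [0.5482 0.3712 0.207 ] along 0.2965 across 0.5920
stopfloor [0.5506 0.3702 0.193 ] along 0.2952 across 0.5942
backin1 [0.5653 0.2492 0.205 ] along 0.1733 across 0.5930
backin2 [0.5511 0.3521 0.205 ] along 0.2771 across 0.5924
backout1 [0.5692 0.2501 0.205 ] along 0.1737 across 0.5970
backout2 [0.5551 0.3535 0.205 ] along 0.2780 across 0.5965
froutA [0.5319 0.2415 0.205 ] along 0.1700 across 0.5589
froutB [0.5151 0.3663 0.205 ] along 0.2959 across 0.5585
frin [0.5343 0.2421 0.205 ] along 0.1703 across 0.5613
carrA [0.5201 0.2329 0.211 ] along 0.1630 across 0.5461
carrB [0.5577 0.238  0.211 ] along 0.1631 across 0.5840
knob [0.5705 0.1245 0.247 ] along 0.0490 across 0.5819
-0.06905501186459134 0.5804523626761986
0.28791817421991517 0.5795388985683969
0.09176928308426449 0.5808475261909962
```

The view shows the door shut: carriage end at (445,110), +y stop at (747,145), clear floor between them. The gap centre comes out at about (0.5466, 0.302), yaw about 7.7°, and the knob, carriage-end and stop estimates agree within about 2 mm. Now to the bar.

```bash
python3 -m jog '[[[-0.003,-0.02,0,0,0,0,0],[-0.007,-0.045,0,0,0,0,50],[-0.012,-0.075,0,0,0,-2,110],[-0.016,-0.105,0,0,0,-4,110],[-0.021,-0.135,0,0,0,-6,110],[-0.026,-0.165,0,0,0,-8,110],[-0.031,-0.195,0,0,0,-10,110],[-0.036,-0.225,0,0,0,-11,110],[-0.04,-0.255,0,0,0,-11,110],[-0.045,-0.28,-0.01,0,0,-11,110]]]'
python3 -m jog '[[[-0.004,-0.025,-0.015,0,0,0,110],[-0.008,-0.05,-0.03,0,0,0,110],[-0.012,-0.08,-0.05,0,0,0,110],[-0.017,-0.11,-0.075,0,0,0,110],[-0.022,-0.135,-0.1,0,0,0,110],[-0.025,-0.155,-0.125,0,0,0,110],[-0.026,-0.165,-0.145,0,0,0,110],[-0.026,-0.173,-0.16,0,0,0,110],[-0.026,-0.173,-0.165,0,0,0,110],[-0.026,-0.173,-0.165,0,0,0,110]]]'
python3 - <<'E'
from h import *
import pickle
m=bot.camera_model("wrist");i=bot.camera("wrist");cv2.imwrite("pics/w3.png",i);pickle.dump(m,open("w3.pkl","wb"))
E
```

```text
clock: 6.38
eef_pos: [0.5188, -0.1125, 0.3192]
tool_rot: [0.03, 1.0, -0.001, 0.0]
ft_force: [1.1, 0.9, 0.6]
grip_width: 0.0488
clock: 7.22
eef_pos: [0.4908, -0.2822, 0.1513]
tool_rot: [0.029, 1.0, 0.001, -0.003]
ft_force: [-0.3, 0.4, 0.4]
grip_width: 0.0487
```

View pics/w3.png

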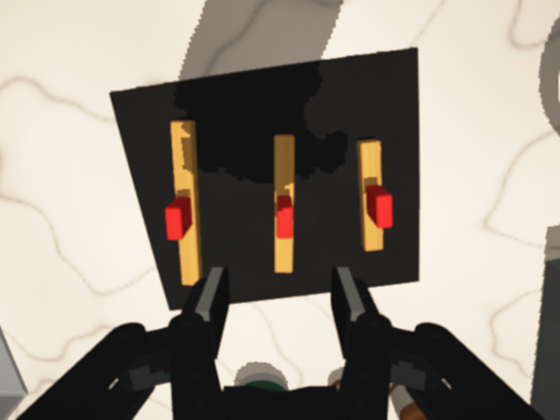

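The wrist view shows the middle bar spanning (284,135) to (284,272), with its lug at (285,197–238), upright in the image. Check by projection.

```bash
python3 - <<'E'
from h import *
import pickle
m=pickle.load(open("w3.pkl","rb"))
a,b=onz(m,285,135,.019),onz(m,284,272,.019);c=(a+b)/2
print(a,b,c,np.linalg.norm(a-b),np.degrees(np.arctan2(*(b-a)[1::-1])))
d=np.radians(-3.2);
for s in(-1,1):
  for z in(.019,.053):print(s,z,np.round(proj(m,[c[0]+s*.013,c[1]-s*.0007,z]),1))
print(onz(m,285,238,.053),np.array(m["T"])[:3,3])
o=bot.get_obs();R=o["tool_rot"];print(o["eef_pos"],2*np.degrees(np.arctan2(R[1],R[0]))-90)
E
```

```text
[ 0.43472425 -0.27499534  0.019     ] [ 0.55477163 -0.28231193  0.019     ] [ 0.49474794 -0.27865364  0.019     ] 0.12027013830528754 -3.4877207425958714
-1 0.019 [284.5 193.1]
-1 0.053 [285.2 205.6]
1 0.019 [284.5 222.7]
1 0.053 [285.2 238.5]
[ 0.50729875 -0.27948874  0.053     ] [ 0.40778031 -0.27831087  0.28603035]
[ 0.49202169 -0.28210211  0.15299544] 86.67949412536828
```

Length is 0.1203 m, so this is bar_120. Its centre is at (0.495, -0.279) and the jaw yaw matches. Descend and grip.

```bash
python3 -m jog '[[[0.003,0.003,-0.025,0,0,0,110],[0.003,0.003,-0.055,0,0,0,110],[0.003,0.003,-0.085,0,0,0,110],[0.003,0.003,-0.105,0,0,0,110],[0.003,0.003,-0.117,0,0,0,110],[0.003,0.003,-0.119,0,0,0,110],[0.003,0.003,-0.119,0,0,0,255],[0.003,0.003,-0.119,0,0,0,255],[0.003,0.003,-0.119,0,0,0,255],[0.003,0.003,-0.119,0,0,0,255]]]'
python3 -m jog '[[[0,0,0,0,0,0,255],[0,0,0,0,0,0,255],[0,0,0.01,0,0,0,255],[0,0,0.02,0,0,0,255],[0,0,0.03,0,0,0,255],[0,0,0.05,0,0,0,255],[0,0,0.08,0,0,0,255],[0,0,0.11,0,0,0,255],[0,0,0.14,0,0,0,255],[0,0,0.14,0,0,0,255]]]'
python3 - <<'E'
from h import *
print(bot.get_obs()["ft_force"],bot.get_obs()["grip_width"])
E
```

```text
clock: 8.1
eef_pos: [0.498, -0.2798, 0.0373]
tool_rot: [0.028, 1.0, -0.001, 0.002]
ft_force: [0.6, 0.6, 3.7]
grip_width: 0.0104
clock: 8.93
eef_pos: [0.4998, -0.2813, 0.1832]
tool_rot: [0.028, 1.0, -0.003, 0.006]
ft_force: [1.3, -0.6, -0.9]
grip_width: 0.0105
[ 1.29723419 -0.60261624 -0.90522835] 0.010513694757441893
```

Grip width is 10.5 mm (the knob also read about 1.6 mm under), so the lug is held. Carry high to above the gap, turning -79°.

```bash
python3 -m jog '[[[0,0,0.02,0,0,0,255],[0.002,0.015,0.045,0,0,-3,255],[0.004,0.035,0.075,0,0,-7,255],[0.006,0.06,0.105,0,0,-12,255],[0.008,0.085,0.125,0,0,-17,255],[0.01,0.11,0.135,0,0,-22,255],[0.012,0.135,0.14,0,0,-27,255],[0.014,0.16,0.14,0,0,-32,255],[0.016,0.185,0.14,0,0,-37,255],[0.018,0.21,0.14,0,0,-42,255]]]'
python3 -m jog '[[[0.002,0.025,0,0,0,-5,255],[0.004,0.05,0,0,0,-10,255],[0.006,0.075,0,0,0,-15,255],[0.008,0.1,0,0,0,-20,255],[0.01,0.125,0,0,0,-25,255],[0.012,0.15,0,0,0,-29,255],[0.014,0.175,0,0,0,-33,255],[0.016,0.2,0,0,0,-36,255],[0.018,0.225,0,0,0,-37,255],[0.02,0.25,0,0,0,-37,255]]]'
python3 -m jog '[[[0.002,0.025,0,0,0,0,255],[0.004,0.05,0,0,0,0,255],[0.007,0.075,0,0,0,0,255],[0.01,0.1,0,0,0,0,255],[0.012,0.115,0,0,0,0,255],[0.012,0.122,0,0,0,0,255],[0.012,0.123,0,0,0,0,255],[0.012,0.123,0,0,0,0,255]]]'
python3 - <<'E'
from h import *
import pickle
m=bot.camera_model("wrist");i=bot.camera("wrist");cv2.imwrite("pics/w4.png",i);pickle.dump(m,open("w4.pkl","wb"))
S=bot.camera("scene");cv2.imwrite("pics/s4.png",S)
o=bot.get_obs();R=o["tool_rot"];print(o["eef_pos"],R,2*np.degrees(np.arctan2(R[1],R[0]))-90)
E
```

```text
clock: 9.77
eef_pos: [0.514, -0.0681, 0.3153]
tool_rot: [0.387, 0.922, -0.0, -0.0]
ft_force: [0.4, -0.1, -2.4]
grip_width: 0.0107
clock: 10.6
eef_pos: [0.5339, 0.1818, 0.3149]
tool_rot: [0.658, 0.753, -0.001, -0.0]
ft_force: [0.5, 0.1, -2.4]
grip_width: 0.0105
clock: 11.27
eef_pos: [0.5462, 0.3034, 0.3148]
tool_rot: [0.658, 0.753, -0.001, -0.0]
ft_force: [0.3, -0.2, -3.1]
grip_width: 0.0109
[0.54644316 0.30251987 0.31540525] [ 6.58190800e-01  7.52851059e-01 -3.63346648e-04  1.47884559e-04] 7.675915469775774
```

View pics/w4.png

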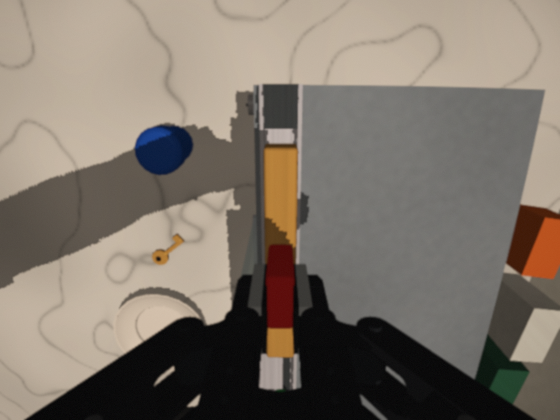

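The bar hangs parallel to and over the channel: bar end at (281,147), dark +y stop at (281,106). One enlarged crop for the fit.

```bash
python3 - <<'E'
from h import *
i=cv2.imread("pics/w4.png")
r=lambda a:cv2.resize(a,None,fx=6,fy=6,interpolation=cv2.INTER_CUBIC)
A=r(i[75:170,235:300]);B=r(i[320:415,245:310]) 
cv2.imwrite("pics/w4c.png",np.clip(np.hstack([A,B])*1.3,0,255).astype(np.uint8))
E
```

```text
(no output)
```

View pics/w4c.png

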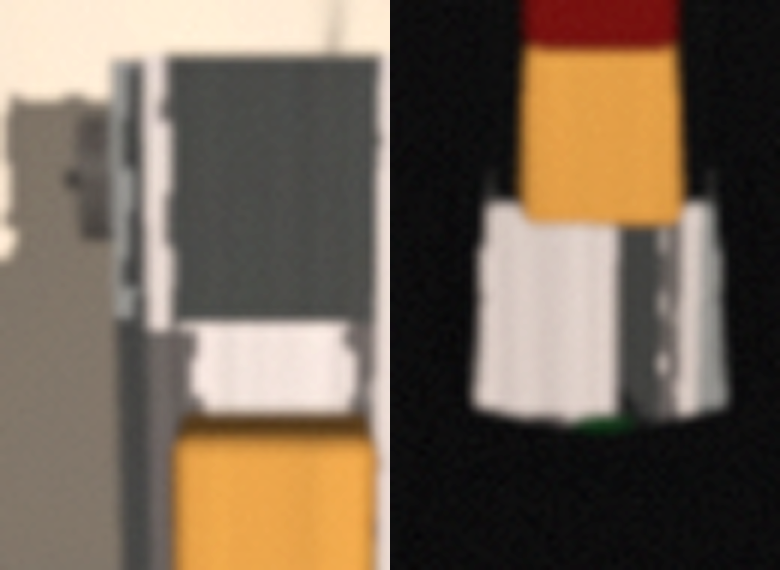

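```bash
python3 - <<'E'
from h import *
import pickle
from scipy.optimize import brentq
m=pickle.load(open("w4.pkl","rb"))
A=lambda x,y,z:onz(m,235+(x+.5)/6-.5,75+(y+.5)/6-.5,z)
B=lambda x,y,z:onz(m,245+(x-390+.5)/6-.5,320+(y+.5)/6-.5,z)
y=np.radians(7.6);ex=np.array([np.cos(y),np.sin(y),0]);ey=np.array([-np.sin(y),np.cos(y),0])
f=lambda n,p:print(n,np.round(p,4),"along %.4f across %.4f"%(p@ey,p@ex))
z=brentq(lambda z:np.linalg.norm(A(275,437,z)-B(603,222,z))-.12,.2,.4);print("bar top z",z)
a,b=A(275,437,z),B(603,222,z);f("+end",a);f("-end",b);f("mid",(a+b)/2);print("dir",np.degrees(np.arctan2(*(a-b)[1::-1]))-90)
f("end w",A(175,437,z));f("end w",A(375,437,z))
f("stop L",A(172,320,.207));f("stop R",A(378,320,.207));f("stop far L",A(172,60,.207));f("stop farR",A(376,60,.207))
f("tcp",np.array([.5464,.3025,0]));
for p in([.5845,.0073,0],[.537,.3611,0],[.5639,.1668,0],[.5705,.1245,0]):f("ref",np.array(p))
E
```

```text
bar top z 0.29453933312212693
+end [0.5384 0.3644 0.2945] along 0.2900 across 0.5818
-end [0.5545 0.2455 0.2945] along 0.1700 across 0.5821
mid [0.5464 0.3049 0.2945] along 0.2300 across 0.5820
dir 7.744540187476062
end w [0.5308 0.3634 0.2945] along 0.2900 across 0.5742
end w [0.5459 0.3654 0.2945] along 0.2900 across 0.5894
stop L [0.5262 0.3638 0.207 ] along 0.2910 across 0.5697
stop R [0.5502 0.3671 0.207 ] along 0.2911 across 0.5939
stop far L [0.5227 0.3925 0.207 ] along 0.3199 across 0.5700
stop farR [0.5456 0.3957 0.207 ] along 0.3200 across 0.5931
tcp [0.5464 0.3025 0.    ] along 0.2276 across 0.5816
ref [0.5845 0.0073 0.    ] along -0.0701 across 0.5803
ref [0.537  0.3611 0.    ] along 0.2869 across 0.5800
ref [0.5639 0.1668 0.    ] along 0.0908 across 0.5810
ref [0.5705 0.1245 0.    ] along 0.0480 across 0.5820
```

Bar centre is at along 0.230, across 0.582, yaw 7.7°. The channel centre is across 0.5818, and the gap centre is along 0.227. Shift -3 mm in y, then lower, creeping at the end.

```bash
python3 -m jog '[[[0,-0.003,0,0,0,0,255],[0,-0.003,-0.015,0,0,0,255],[0,-0.003,-0.035,0,0,0,255],[0,-0.003,-0.05,0,0,0,255],[0,-0.003,-0.06,0,0,0,255],[0,-0.003,-0.066,0,0,0,255],[0,-0.003,-0.07,0,0,0,255],[0,-0.003,-0.073,0,0,0,255],[0,-0.003,-0.076,0,0,0,255],[0,-0.003,-0.076,0,0,0,255]]]'
python3 -m jog '[[[0,0,-0.002,0,0,0,255],[0,0,-0.004,0,0,0,255],[0,0,-0.006,0,0,0,255],[0,0,-0.008,0,0,0,255],[0,0,-0.008,0,0,0,255]]]'
```

```text
clock: 12.2
eef_pos: [0.5466, 0.3008, 0.2394]
tool_rot: [0.658, 0.753, 0.0, 0.0]
ft_force: [-0.3, -0.5, -2.3]
grip_width: 0.0108
clock: 12.62
eef_pos: [0.5462, 0.3007, 0.2307]
tool_rot: [0.658, 0.753, -0.0, -0.0]
ft_force: [-0.2, -1.1, -3.7]
grip_width: 0.0105
```

It is already below the wall tops with no contact force. Creep to the floor.

```bash
python3 -m jog '[[[0,0,-0.001,0,0,0,255],[0,0,-0.002,0,0,0,255],[0,0,-0.002,0,0,0,255]]]'
python3 -m jog '[[[0,0,-0.001,0,0,0,255],[0,0,-0.0015,0,0,0,255],[0,0,-0.0015,0,0,0,255]]]'
```

```text
clock: 12.87
eef_pos: [0.5464, 0.3007, 0.2291]
tool_rot: [0.658, 0.753, -0.0, -0.0]
ft_force: [-0.6, -0.8, -3.4]
grip_width: 0.0105
clock: 13.12
eef_pos: [0.5464, 0.3007, 0.2277]
tool_rot: [0.658, 0.753, -0.0, -0.0]
ft_force: [0.7, 0.7, -2.0]
grip_width: 0.0109
```

```bash
python3 -m jog '[[[0,0,-0.001,0,0,0,255],[0,0,-0.0015,0,0,0,255],[0,0,-0.0015,0,0,0,255]]]'
```

```text
clock: 13.37
eef_pos: [0.5465, 0.3009, 0.2274]
tool_rot: [0.658, 0.753, 0.001, 0.0]
ft_force: [-2.7, -1.0, 2.7]
grip_width: 0.0108
```

```bash
python3 -m jog '[[[0,0,-0.001,0,0,0,255],[0,0,-0.001,0,0,0,255]]]'
```

```text
clock: 13.53
eef_pos: [0.5466, 0.3009, 0.2273]
tool_rot: [0.658, 0.753, 0.001, 0.0]
ft_force: [-3.7, -0.4, 7.2]
grip_width: 0.0107
```

Contact at TCP z 0.2273, as predicted for the floor (0.2273). Release, lift and look.

```bash
python3 -m jog '[[[0,0,0.001,0,0,0,200],[0,0,0.001,0,0,0,140],[0,0,0.001,0,0,0,110],[0,0,0.001,0,0,0,110],[0,0,0.01,0,0,0,110],[0,0,0.025,0,0,0,110],[0,0,0.045,0,0,0,110],[0,0,0.07,0,0,0,110],[0,0,0.1,0,0,0,110],[0,0,0.1,0,0,0,110]]]'
python3 -m jog '[[[0,-0.03,0,0,0,0,110],[0,-0.06,0,0,0,0,110],[-0.02,-0.09,0,0,0,0,110],[-0.05,-0.12,0,0,0,0,110],[-0.08,-0.15,0,0,0,0,110],[-0.11,-0.18,0,0,0,0,110],[-0.14,-0.21,0,0,0,0,110],[-0.15,-0.22,0,0,0,0,110],[-0.15,-0.22,0,0,0,0,110]]]'
python3 - <<'E'
from h import *
s=bot.camera("scene");t=bot.camera("top");cv2.imwrite("pics/s5.png",s);cv2.imwrite("pics/t5.png",t)
r=lambda a,w,h:cv2.resize(a,(w,h),interpolation=cv2.INTER_CUBIC)
out=np.vstack([np.clip(r(s[190:245,265:485],800,200)*1.4,0,255).astype(np.uint8),r(t[80:280,80:440],720,400).repeat(1,0) if 0 else r(t[80:280,80:440],800,400)])
cv2.imwrite("pics/f5.png",out)
E
```

```text
clock: 14.37
eef_pos: [0.5481, 0.3017, 0.3327]
tool_rot: [0.658, 0.753, 0.005, 0.002]
ft_force: [0.9, 0.2, 0.0]
grip_width: 0.0482
clock: 15.12
eef_pos: [0.3939, 0.0786, 0.3268]
tool_rot: [0.659, 0.752, 0.0, 0.001]
ft_force: [0.3, 0.7, -0.9]
grip_width: 0.0484
```

View pics/f5.png

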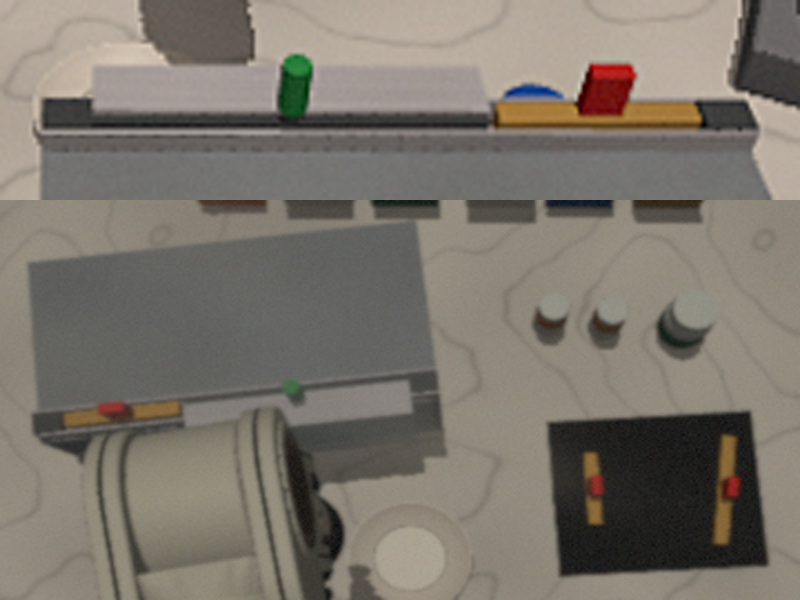

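The door's carriage is against the -y stop at (92,110). The brass bar lies between carriage and +y stop, (497–700,115), parallel to the channel, lug upright. The other two bars are on the mat. A quick height check, then hand in.

```bash
python3 - <<'E'
from h import *
T=bot.camera_model("top");S=bot.camera_model("scene")
D=lambda x,y:(S,265+(x+.5)/(800/220)-.5,190+(y+.5)/(200/55)-.5)
F=lambda x,y:(T,80+(x+.5)/(800/360)-.5,80+(y-200+.5)/2-.5)
print("lug top",tri([D(614,71),F(112,407)]),"(expect z .243)")
print("bar top ends",tri([D(497,114),F(64,420)]),tri([D(702,114),F(64,420)]),tri([D(497,114),F(181,408)]))
bot.job_done()
E
```

```text
lug top [0.54641045 0.30147913 0.24216453] (expect z .243)
bar top ends [0.53832531 0.29702142 0.21781186] [0.53795352 0.36266971 0.20713301] [0.5534452  0.24221592 0.20622527]
the job is handed in; nothing more can be done
```

The door is shut and bar_120 lies in the gap behind it; I handed the job in after about 15 s of the 56 s allowed.

- **Door:** I gripped the green knob and slid the door about 42 mm towards -y. It stopped, and the force rose to 10 N with no further motion. The last picture shows the carriage against the -y stop.
- **Choice of bar:** I took the middle brass bar, which measured 120.3 mm. The purple look-alike was not touched.
- **Placing:** I lowered it by its lug into the channel. It touched the floor at tool height 0.2273 m, the height predicted.
- **Last checks:**
  - The lug top measured z 0.242 m, against 0.243 m expected.
  - The bar's two ends measured 0.207 and 0.206 m, against 0.209 m expected. They are level with each other and within the camera calibration.
  - A third end value printed (0.218 m) paired opposite ends of the bar by mistake and means nothing.
- **Other objects:** the other two bars are still on the mat. The bottle, both vials and the dish looked unmoved. The arm hid the key and most of the crusher in the final view, so I did not check those two, but the arm never came near them.
- **Not tested:** I did not try to slide the door open against the bar. The bar should leave it only about 8 mm of play.

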